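# Start a wing nut on a shaker's tray stud and clamp the tube tray

### The arm

A 6-joint arm with a two-finger parallel gripper is mounted at the origin on a cart in front of the work surface, level with it; the furniture and walls round the work are solid. World frame = base frame: x ahead of the robot, y to its left, z up, the work surface at z = 0. Lengths are in mm, angles in rad, forces in N, time in s.
With the tool pointing down it reaches from about 300 to 775 mm from the base axis. Payload 14.6 kg.
Tool frame: the origin (TCP) lies at the very end of the fingers, on their centre line; the grasp point (between the pads) lies 19 mm behind it; z points along the fingers, y is the line along which they close (so a half turn about z gives the same grasp; the last joint's range is limited). The gripper opens to 94 mm and grips with 3 to 60 N. Pads are 16 mm wide; open, the fingers measure 119 mm over their backs; the gripper's body (75 mm by 177 mm) begins 78 mm behind the grasp point.
Start: joints at [1.148, 0.3, 1.521, -0, 1.321, -0.067], TCP at [191.584, 515.543, 205.446] pointing down, gripper open.
Joint ranges: [-3.03, 3.03], [-0.79, 2.21], [0.23, 2.52], [-1.04, 4.18], [0, 3.07], [-2.55, 2.55]. Speed limits (rad/s): [2.22, 2.22, 2.57, 3.14, 3.14, 3.14].

### API

Orientations are given as a unit quaternion [x, y, z, w].
In Python, from station import r gives the robot as it stands.
- The arm moves only by the tool move_arm, never from a script. Its argument "increments" is a list of rows, each an object of numbers: "tx", "ty", "tz": the shift along the tool's x, y, z in units of 0.04 m (1.0 is 0.04 m); "yaw": the turn about the tool's z in units of 0.08 rad (1.0 is 0.08 rad); "jaw": the opening, from -1 (shut) to 1 (fully open). A call has 1 to 10 rows; each row shifts and turns the commanded pose from where the row before left it, along the tool's axes as they then stand; what a row does not reach is not made up. A row lasts 1/12 s, in which the tool goes at most 41.7 mm and 7.16 degrees, less where a joint would pass 70% of its speed; a pose out of reach is approached as far as the arm can. A call with a number of a shift or a turn outside -1 to 1 is refused whole. A call with a gripper value outside its range is refused whole. The fingers move at their own pace and stop on an object; "grip_force" is the grip in N (left out, the last holds). Time passes only in rows, so rows that do not move let the fingers close. It gives the time, the measured TCP pose, the force, the opening and the grip force at its end, in the units of the state.
- r.sense(): the state, without advancing time (a new reading comes with each control period).
- r.get_image(name): name is "scene" or "top"; returns the picture (420x560x3 uint8, blue, green, red); there is no depth.
- r.calibration(name): a dict with "camera_matrix" (3x3 intrinsics, pixels), "dist" ([k1, k2, p1, p2, k3] as OpenCV has them; the pictures are not rectified), "rvec" (rotation vector, rad) and "tvec" (3), from world to camera coordinates, as OpenCV has them. Camera axes: x right, y down, z forward; pixel columns grow to the right and rows downward; lengths in mm; the calibration is good to about 2 mm. A picture is of the moment at which its call begins. calibration takes no time and is no camera call.
- r.sign_off(): hands the job in; it is judged then, once.
The state is a dict: "clock": time; "joint_positions": joint angles; "joint_vel": joint speeds; "joint_efforts": joint torques, N m; "eef_pos": TCP position; "ee_rot": TCP orientation; "contact_force": force on the tool from outside, world axes, zero at the start; "torque": the same for the moment, N m; "gripper_width": opening from 0.0 (shut) to 1.0 (fully open); "grip_force": force on a finger pad.
Only numpy, scipy, OpenCV 4.12 (cv2) and the standard library are available. Lean on these libraries where they do the work, as an engineer would, in place of code of your own. Each camera call takes 0.05 s, during which the arm holds its last target. There are 200 camera calls.

### The job

The tube tray on the shaker is still floating loose. Set the red wing nut on the threaded stud in the middle of the tray, turn it gently backward (counterclockwise) until you feel it drop into the start of the thread, then run it on clockwise until it has pulled the tray fully down onto the platform: snug, without forcing the thread. Let go of the nut and leave the beaker and the screw-cap tube standing where they are.

Things in the scene. Friction and masses are not known exactly. Their poses are not given: they have to be found in the camera images.
- wing_nut: red plastic wing nut, about 70 g, standing mouth down on the bench; closed on top. Origin: centre of its underside, z up. Round skirt 38 mm across, 31 mm high. Inside the mouth, 4 mm up, are three small thread lugs 120 degrees apart, tips on a 23 mm circle; their angle cannot be seen
- wing (a point): middle of the nut's wing, 43 mm above the nut's origin, same axes: an upright plate 46 mm long (x), 12 mm thick (y), from 31 to 54 mm above the nut's underside, to be gripped across y from above, fingertips 2 mm or more clear of the skirt below. Plastic on steel, friction about 0.3
- stud: steel stud fixed in the platform, upright through the tray. Origin on its axis, level with the nut's seat (steel spring washer, 39 mm across, on the floating tray's hub). Coarse right-hand thread 28 mm across: three starts, lead 21 mm a turn, clockwise from above runs on. Height of the nut's underside over this origin: 12.2 mm on the thread ends, 5 just after the drop, -3 with the tray down
- stud_tip (a point): top of the stud, 21.5 mm above the stud's origin, tapered: 13 mm across, widening to 22 mm 6 mm lower. Set on at any angle the nut rests on the thread's upper flanks; counterclockwise it climbs 0.058 mm a degree to the blunt thread ends (within 120 degrees) and drops 7 mm. From there about 110 degrees clockwise take up the tray, 50 more pull it down, then only the washer gives. Self-locking
- shaker: white bench shaker, 130 mm (x) by 180 mm (y), dark panel in front (-x), fixed. Origin: centre of its underside. Aluminium platform with its top at 73 mm; over it the tube tray, 110 by 152 mm, with two blue tube blocks along y at x = -40 and +40 mm (22 mm wide, tops at 104 mm, tube lids to 122 mm) and between them the nut's seat at 98 mm
- tray (a joint): how far the tube tray is pressed down towards the platform: 0 floating on its sprung pads, 0.003 m fully down. The springs take about 2.5 N to start and 10 N fully down (then about 0.13 N m to turn the nut). Beyond that the spring washer under the nut gives 1.5 mm (25 degrees of turning, to 22 N, 0.28 N m), then all is solid and the force climbs 10 N a degree
- beaker: small clear plastic beaker, 45 mm across, 58 mm high, standing loose on the bench; origin at the centre of its base
- screw_tube: 50 ml tube with blue screw cap, 35 mm across, 112 mm high, standing loose on the bench; origin at the centre of its base

How it is judged:
By the outcome, as a careful person would: the job done as asked, in the order asked, and still so for the second after the job is handed in, with the robot touching nothing.
It also fails if it takes over 67 s, if anything falls off the work surface, if the arm or the gripper's body presses on something with over 40 N, if the wrist force passes 120 N, or if a joint passes its speed limit or range.

## Working session

There is one attempt and no reset: what is moved stays moved. The work goes in short steps, Python scripts to look and compute and a tool call to move; the robot and the scene stay as the last step left them, time stands still between calls to the robot, and variables do not carry over. Pictures are saved under pics/ and viewed, at most 10 in all, crops included, and the job is handed in when it is done.

Besides the shell and the picture viewer there is one more tool, called after "Emit:" in YAML: its name, and indented under it one key for each argument. move_arm: Moves the arm, as the interface text tells. Shifts and turns lie within -1 to 1; 1 stands for 0.04 m of shift or 0.08 rad of turn. Its arguments: {"type":"object","properties":{"increments":{"type":"array","items":{"type":"object","properties":{"tx":{"type":"number","minimum":-1,"maximum":1},"ty":{"type":"number","minimum":-1,"maximum":1},"tz":{"type":"number","minimum":-1,"maximum":1},"yaw":{"type":"number","minimum":-1,"maximum":1},"jaw":{"type":"number"}}}},"grip_force":{"type":"number"}},"required":["increments"]}

```bash
mkdir -p pics; ls
python3 - <<'E'
from station import r
import cv2
for n in("scene","top"):
    cv2.imwrite(f"pics/{n}0.png",r.get_image(n)); c=r.calibration(n); print(n,c)
s=r.sense();print(s)
E
```

```text
pics
scene {'camera_matrix': array([[461.43050358,   0.        , 278.39895203],
       [  0.        , 461.43050358, 207.39229852],
       [  0.        ,   0.        ,   1.        ]]), 'dist': array([0.05235245, 0.        , 0.        , 0.        , 0.        ]), 'rvec': array([ 2.17302543, -1.11984669,  0.4158699 ]), 'tvec': array([-363.94970773,  358.04626288,  926.8380121 ])}
top {'camera_matrix': array([[477.17512019,   0.        , 279.4607517 ],
       [  0.        , 477.17512019, 211.33624829],
       [  0.        ,   0.        ,   1.        ]]), 'dist': array([0.03028218, 0.        , 0.        , 0.        , 0.        ]), 'rvec': array([ 2.1236633 , -2.14344666,  0.13982627]), 'tvec': array([ -38.13907302,  535.1472271 , 1152.8546302 ])}
{'clock': 0.1, 'joint_positions': array([ 1.14840311e+00,  3.00396564e-01,  1.52150537e+00, -2.48701862e-05,
        1.32070891e+00, -6.66237036e-02]), 'joint_vel': array([ 0.00049424, -0.00156193, -0.00175949, -0.00061196,  0.00040314,
       -0.00143048]), 'joint_efforts': array([ 6.52433428e-04, -5.32648230e+01, -3.53284907e+01,  7.09524332e-02,
        2.35185988e-02, -5.22928201e-05]), 'eef_pos': array([191.49687007, 515.33750666, 204.95924576]), 'ee_rot': array([ 1.76945048e-01,  9.84220601e-01, -4.96867607e-04, -1.11552726e-04]), 'contact_force': array([ 0.71208294, -0.48494749, -0.35384974]), 'torque': array([-0.03486103,  0.02311913, -0.01359319]), 'grip_force': 0.0, 'gripper_width': 1.0030715427465218}
```

View pics/scene0.png

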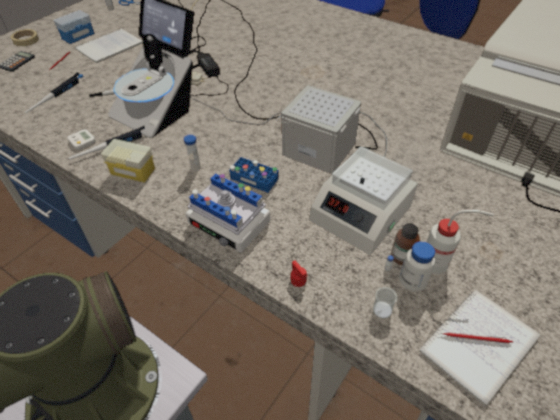

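View pics/top0.png

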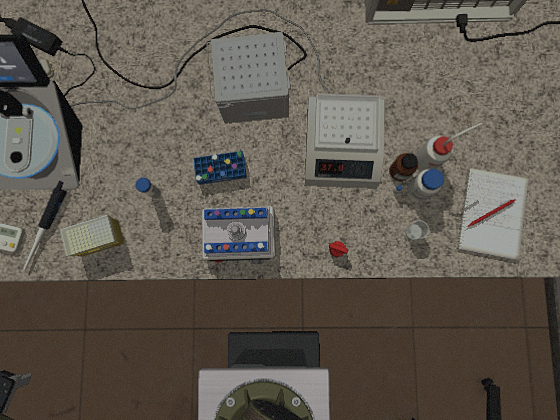

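The top view shows the shaker and stud near (237,231), the nut at (339,249), the tube at (143,186) and the beaker at (418,231). I'll enlarge these for exact pixels.

Run:
```python
import cv2,numpy as np
t=cv2.imread("pics/top0.png");s=cv2.imread("pics/scene0.png")
R=lambda im,x,y,w,h,k:cv2.resize(im[y:y+h,x:x+w],None,fx=k,fy=k,interpolation=cv2.INTER_CUBIC)
a=R(t,195,195,90,75,4.4444444); b=R(t,317,227,45,37,8.888888)
c=R(s,180,165,95,79,4.2105263); d=R(s,277,252,45,37,8.888888)
H=300
f=lambda i:cv2.resize(i,(400,H))
for i in(a,b,c,d): print(i.shape)
cv2.imwrite("pics/crop1.png",np.vstack([np.hstack([f(a),f(b)]),np.hstack([f(c),f(d)])]))
```

```text
(333, 400, 3)
(329, 400, 3)
(333, 400, 3)
(329, 400, 3)
```

View pics/crop1.png

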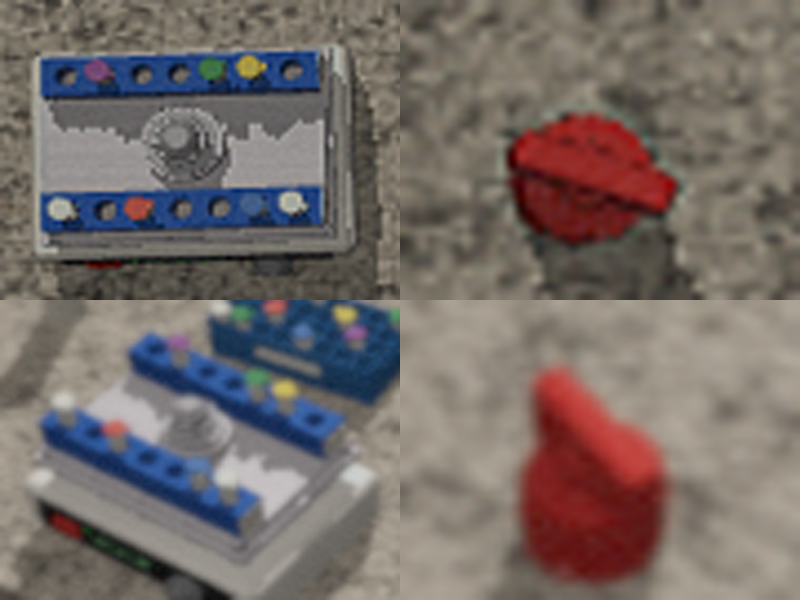

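```bash
cat > h.py <<'E'
import cv2,numpy as np
from station import r
from scipy.optimize import minimize,least_squares
C={n:r.calibration(n) for n in("top","scene")}
def P(n,p):
    c=C[n];return cv2.projectPoints(np.float64(p).reshape(-1,1,3),c["rvec"],c["tvec"],c["camera_matrix"],c["dist"])[0].reshape(-1,2)
def ray(n,uv,z):
    return least_squares(lambda q:(P(n,[q[0],q[1],z])-uv).ravel(),[400,0]).x
t=np.linspace(0,2*np.pi,40)
circ=lambda R,z:np.c_[R*np.cos(t),R*np.sin(t),0*t+z]
box=np.array([[a*23,b*6,z] for a in(-1,1) for b in(-1,1) for z in(31,54)])
def nutfit(imgs,x0,z0=0,K=6):
    M={}
    for n,im in imgs.items():
        b,g,rr=[im[...,i].astype(int) for i in range(3)]
        m=((rr>1.8*g)&(rr>1.8*b)&(rr>50)).astype(np.uint8)
        u,v=P(n,[*x0[:2],z0+27])[0].astype(int); M[n]=(m[v-30:v+30,u-30:u+30],u-30,v-30)
    def cost(q):
        e=0;c,s=np.cos(q[2]),np.sin(q[2]);R=np.array([[c,-s,0],[s,c,0],[0,0,1]])
        for n,(m,u0,v0) in M.items():
            d=np.zeros((60*K,60*K),np.uint8)
            for pts in(np.r_[circ(19,0),circ(19,31)],box):
                p=((P(n,pts@R.T+[q[0],q[1],z0])-[u0,v0]+.5)*K*16).astype(np.int32)
                cv2.fillConvexPoly(d,cv2.convexHull(p),1,shift=4)
            e+=np.abs(cv2.resize(d.astype(np.float32),(60,60),interpolation=cv2.INTER_AREA)-m).sum()
        return e
    best=None
    for y in np.arange(0,np.pi,np.pi/8):
        o=minimize(cost,[*x0[:2],y],method="Nelder-Mead",options=dict(initial_simplex=[[x0[0],x0[1],y],[x0[0]+6,x0[1],y],[x0[0],x0[1]+6,y],[x0[0],x0[1],y+.3]]))
        if best is None or o.fun<best.fun:best=o
    return best.x,best.fun
E
python3 - <<'E'
from h import *
I={n:cv2.imread(f"pics/{n}0.png") for n in("top","scene")}
x0=ray("top",[337.5,248],30);print(x0)
print("both",nutfit(I,x0)); [print(n,nutfit({n:I[n]},x0)) for n in I]
print("stud top",ray("top",[195+177*.225,195+136*.25],119.5),"scene",ray("scene",[180+193*95/400,165+107*79/300],119.5))
T=lambda u,v:[195+u*.225,195+v*.25]
S=lambda u,v:[180+u*95/400,165+(v-300)*79/300]
print("top blocks",[ray("top",T(*p),104).round(1) for p in((41,60),(41,98),(320,52),(320,90),(42,195),(42,231),(322,188),(322,225))])
print("scene blocks",[ray("scene",S(*p),104).round(1) for p in((130,348),(150,333),(323,440),(344,425),(40,427),(60,410),(242,520),(262,500))])
print("tube",ray("top",[143,185],112),"beaker",ray("top",[418,231],58))
for p in([191.5,515.3,205],[192,515,30]):print(P("top",p))
E
```

```text
[ 442.60611582 -186.40483086]
both (array([ 442.05506995, -186.99340832,    1.21251374]), np.float64(77.58332824707031))
top (array([ 442.29119993, -186.06140946,    1.24187031]), np.float64(20.5))
scene (array([ 441.3705098 , -187.38761845,    1.08947862]), np.float64(50.47222137451172))
stud top [482.30823528  59.33421632] scene [479.40191507  51.79496183]
top blocks [array([530.2, 134.1]), array([507.4, 133.7]), array([533.3, -14.9]), array([510.6, -14.8]), array([450. , 132.2]), array([429. , 131.9]), array([452.7, -15.7]), array([431.1, -15.6])]
scene blocks [array([510.5, 129.8]), array([528.5, 129.5]), array([510.6, -17.6]), array([528. , -19.5]), array([425.3, 124. ]), array([443.2, 124.9]), array([431.6, -21.9]), array([450.7, -20.8])]
tube [590.62002372 279.22924149] beaker [ 480.14361724 -379.17620892]
[[  6.27677609 367.97487937]]
[[ 49.33522457 354.92230397]]
```

Emit:
move_arm:
  increments:
    - {"yaw":1}
    - {"yaw":1}
    - {"yaw":1}
    - {"yaw":1}
    - {"yaw":1}
    - {"yaw":1}
    - {"yaw":1}
    - {"yaw":1}
    - {"yaw":1}
    - {"yaw":1}

```text
invalid input at $.increments[0]: expected keys tx, ty, tz, yaw, jaw
```

Emit:
move_arm:
  increments:
    - {"yaw":1}
    - {"yaw":1}
    - {"yaw":1}
    - {"yaw":1}
    - {"yaw":1}
    - {"yaw":1}
    - {"yaw":1}
    - {"yaw":1}
    - {"yaw":1}
    - {"yaw":0.55}

```text
invalid input at $.increments[0]: expected keys tx, ty, tz, yaw, jaw
```

```bash
cat >> h.py <<'E'
from scipy.spatial.transform import Rotation as Ro
def go(target,ang=None):
    "units from the present pose to target (mm) and to tool y at world angle ang"
    s=r.sense();R=Ro.from_quat(s["ee_rot"]).as_matrix()
    a=np.arctan2(R[1,1],R[0,1]);d=R.T@(np.array(target)-s["eef_pos"])/40
    print("t",round(s["clock"],2),"pos",s["eef_pos"].round(1),"yang",round(a,3),"q6",round(s["joint_positions"][5],2),"F",s["contact_force"].round(1),"T",s["torque"].round(2),"w",round(94*s["gripper_width"],1),"zaxis",R[:,2].round(3))
    print("total units tx,ty,tz",d.round(2),"" if ang is None else f"yaw {-(ang-a)/.08:.2f}")
E
python3 -c "
from h import *
go([442,-186.5,120],-.35)"
```

```text
t 0.1 pos [191.5 515.3 205. ] yang 1.215 q6 -0.07 F [ 0.7 -0.5 -0.4] T [-0.03  0.02 -0.01] w 94.3 zaxis [-0.    -0.001 -1.   ]
total units tx,ty,tz [-11.98 -14.26   2.14] yaw 19.56
```

Emit:
move_arm:
  increments:
    - {"tx":0,"ty":0,"tz":0,"yaw":1,"jaw":0.2}
    - {"tx":0,"ty":0,"tz":0,"yaw":1,"jaw":0.2}
    - {"tx":0,"ty":0,"tz":0,"yaw":1,"jaw":0.2}
    - {"tx":0,"ty":0,"tz":0,"yaw":1,"jaw":0.2}
    - {"tx":0,"ty":0,"tz":0,"yaw":1,"jaw":0.2}
    - {"tx":0,"ty":0,"tz":0,"yaw":1,"jaw":0.2}
    - {"tx":0,"ty":0,"tz":0,"yaw":1,"jaw":0.2}
    - {"tx":0,"ty":0,"tz":0,"yaw":1,"jaw":0.2}
    - {"tx":0,"ty":0,"tz":0,"yaw":1,"jaw":0.2}
    - {"tx":0,"ty":0,"tz":0,"yaw":1,"jaw":0.2}

```text
clock: 0.93
eef_pos: [191.5, 515.4, 205.1]
ee_rot: [0.548, 0.837, -0.0, 0.0]
contact_force: [-0.5, 0.2, -0.4]
gripper_width: 0.599
grip_force: 0.0
```

Emit:
move_arm:
  increments:
    - {"tx":0,"ty":0,"tz":0,"yaw":1,"jaw":0.2}
    - {"tx":0,"ty":0,"tz":0,"yaw":1,"jaw":0.2}
    - {"tx":0,"ty":0,"tz":0,"yaw":1,"jaw":0.2}
    - {"tx":0,"ty":0,"tz":0,"yaw":1,"jaw":0.2}
    - {"tx":0,"ty":0,"tz":0,"yaw":1,"jaw":0.2}
    - {"tx":0,"ty":0,"tz":0,"yaw":1,"jaw":0.2}
    - {"tx":0,"ty":0,"tz":0,"yaw":1,"jaw":0.2}
    - {"tx":0,"ty":0,"tz":0,"yaw":1,"jaw":0.2}
    - {"tx":0,"ty":0,"tz":0,"yaw":1,"jaw":0.2}
    - {"tx":0,"ty":0,"tz":0,"yaw":0.55,"jaw":0.2}

```text
clock: 1.77
eef_pos: [191.5, 515.4, 205.1]
ee_rot: [0.82, 0.572, -0.0, 0.0]
contact_force: [0.3, 0.2, 0.2]
gripper_width: 0.598
grip_force: 0.0
```

```bash
python3 -c "
from h import *
go([442,-186.5,150],-.35)"
```

```text
t 1.77 pos [191.5 515.4 205.1] yang -0.354 q6 1.5 F [0.3 0.2 0.2] T [-0.05  0.06 -0.02] w 56.2 zaxis [-0.    -0.001 -1.   ]
total units tx,ty,tz [-14.29  11.95   1.39] yaw -0.04
```

Emit:
move_arm:
  increments:
    - {"tx":-0.715,"ty":0.6,"tz":0,"yaw":0,"jaw":0.2}
    - {"tx":-0.715,"ty":0.6,"tz":0,"yaw":0,"jaw":0.2}
    - {"tx":-0.715,"ty":0.6,"tz":0,"yaw":0,"jaw":0.2}
    - {"tx":-0.715,"ty":0.6,"tz":0,"yaw":0,"jaw":0.2}
    - {"tx":-0.715,"ty":0.6,"tz":0,"yaw":0,"jaw":0.2}
    - {"tx":-0.715,"ty":0.6,"tz":0,"yaw":0,"jaw":0.2}
    - {"tx":-0.715,"ty":0.6,"tz":0,"yaw":0,"jaw":0.2}
    - {"tx":-0.715,"ty":0.6,"tz":0,"yaw":0,"jaw":0.2}
    - {"tx":-0.715,"ty":0.6,"tz":0,"yaw":0,"jaw":0.2}
    - {"tx":-0.715,"ty":0.6,"tz":0,"yaw":0,"jaw":0.2}

```text
clock: 2.6
eef_pos: [319.3, 163.0, 205.4]
ee_rot: [0.819, 0.574, 0.0, 0.0]
contact_force: [0.9, 1.2, -0.0]
gripper_width: 0.602
grip_force: 0.0
```

Emit:
move_arm:
  increments:
    - {"tx":-0.715,"ty":0.6,"tz":0,"yaw":0,"jaw":0.2}
    - {"tx":-0.715,"ty":0.6,"tz":0,"yaw":0,"jaw":0.2}
    - {"tx":-0.715,"ty":0.6,"tz":0,"yaw":0,"jaw":0.2}
    - {"tx":-0.715,"ty":0.6,"tz":0,"yaw":0,"jaw":0.2}
    - {"tx":-0.715,"ty":0.6,"tz":0,"yaw":0,"jaw":0.2}
    - {"tx":-0.715,"ty":0.6,"tz":0,"yaw":0,"jaw":0.2}
    - {"tx":-0.715,"ty":0.6,"tz":0,"yaw":0,"jaw":0.2}
    - {"tx":-0.715,"ty":0.6,"tz":0.4,"yaw":0,"jaw":0.2}
    - {"tx":-0.715,"ty":0.6,"tz":0.4,"yaw":0,"jaw":0.2}
    - {"tx":-0.7,"ty":0.55,"tz":0.4,"yaw":0,"jaw":0.2}

```text
clock: 3.43
eef_pos: [445.6, -187.0, 156.6]
ee_rot: [0.819, 0.573, 0.0, 0.0]
contact_force: [0.6, 0.5, 0.5]
gripper_width: 0.6
grip_force: 0.0
```

```bash
python3 -c "
from h import *
go([442,-186.5,34],-.35)
I={n:r.get_image(n) for n in C}
R=lambda im,x,y:cv2.resize(im[y:y+60,x:x+80],None,fx=5,fy=5,interpolation=cv2.INTER_CUBIC)
cv2.imwrite('pics/near1.png',np.hstack([R(I['top'],300,215),R(I['scene'],265,225)]))"
```

```text
t 3.43 pos [ 445.6 -187.   156.6] yang -0.349 q6 -0.12 F [0.6 0.5 0.5] T [-0.01  0.11  0.02] w 56.4 zaxis [ 0. -0. -1.]
total units tx,ty,tz [-0.02 -0.09  3.07] yaw 0.01
```

View pics/near1.png

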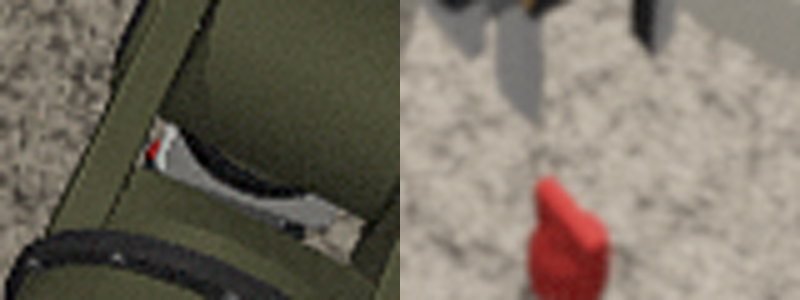

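Only the scene camera sees the fingers (tips near (305,275) equivalent, above the nut); the arm hides the nut from above. Descend and grip.

Emit:
move_arm:
  increments:
    - {"tx":-0.02,"ty":-0.09,"tz":0.5,"yaw":0,"jaw":0.2}
    - {"tx":0,"ty":0,"tz":0.6,"yaw":0,"jaw":0.2}
    - {"tx":0,"ty":0,"tz":0.6,"yaw":0,"jaw":0.2}
    - {"tx":0,"ty":0,"tz":0.6,"yaw":0,"jaw":0.2}
    - {"tx":0,"ty":0,"tz":0.6,"yaw":0,"jaw":0.2}
    - {"tx":0,"ty":0,"tz":0.15,"yaw":0,"jaw":0.2}
    - {"tx":0,"ty":0,"tz":0,"yaw":0,"jaw":0.2}

```text
clock: 4.12
eef_pos: [441.0, -183.6, 34.6]
ee_rot: [0.819, 0.574, -0.001, -0.001]
contact_force: [-0.5, 0.5, -0.2]
gripper_width: 0.603
grip_force: 0.0
```

```bash
python3 -c "
from h import *
go([442,-186.5,34],-.35)
im=r.get_image('scene')
cv2.imwrite('pics/near2.png',cv2.resize(im[225:300,250:350],None,fx=7,fy=7,interpolation=cv2.INTER_CUBIC))
print(P('scene',[[442,-186.5,54],[442,-186.5,34]]))"
```

```text
t 4.12 pos [ 441.  -183.6   34.6] yang -0.349 q6 -0.12 F [-0.5  0.5 -0.2] T [-0.15  0.06 -0.01] w 56.7 zaxis [-0.003  0.001 -1.   ]
total units tx,ty,tz [-0.06  0.05  0.01] yaw 0.02
[[298.18961789 266.02598942]
 [298.04520831 271.06671707]]
```

View pics/near2.png

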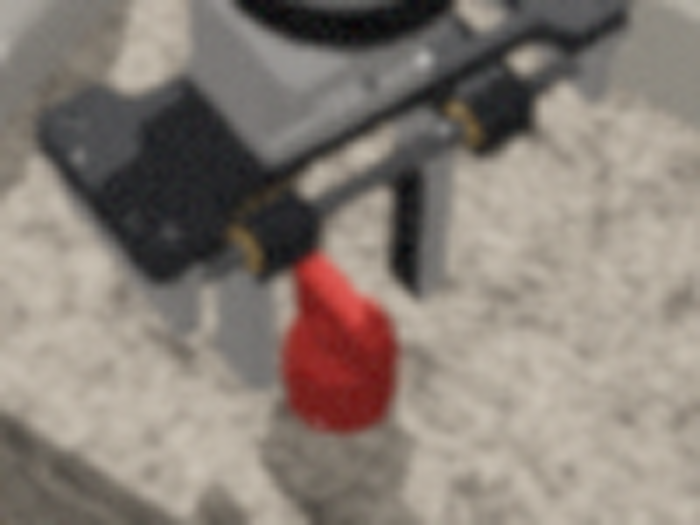

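The fingers straddle the nut: tips at about (286,280) and (310,266), nut skirt between them at about (298,273). Centre and close.

Emit:
move_arm:
  grip_force: 15
  increments:
    - {"tx":-0.06,"ty":0.05,"tz":0,"yaw":0,"jaw":0.0}
    - {"tx":0,"ty":0,"tz":0,"yaw":0,"jaw":-0.5}
    - {"tx":0,"ty":0,"tz":0,"yaw":0,"jaw":-1}
    - {"tx":0,"ty":0,"tz":0,"yaw":0,"jaw":-1}
    - {"tx":0,"ty":0,"tz":0,"yaw":0,"jaw":-1}
    - {"tx":0,"ty":0,"tz":0,"yaw":0,"jaw":-1}

```text
clock: 4.67
eef_pos: [442.8, -187.3, 35.7]
ee_rot: [0.819, 0.574, 0.0, 0.0]
contact_force: [-0.4, 0.5, -0.0]
gripper_width: 0.209
grip_force: 0.0
```

Emit:
move_arm:
  grip_force: 35
  increments:
    - {"tx":0,"ty":0,"tz":0,"yaw":0,"jaw":-1}
    - {"tx":0,"ty":0,"tz":0,"yaw":0,"jaw":-1}
    - {"tx":0,"ty":0,"tz":-0.3,"yaw":0,"jaw":-1}
    - {"tx":0,"ty":0,"tz":-0.7,"yaw":0,"jaw":-1}
    - {"tx":0,"ty":0,"tz":-0.9,"yaw":0,"jaw":-1}
    - {"tx":0,"ty":0,"tz":-0.9,"yaw":0,"jaw":-1}
    - {"tx":0,"ty":0,"tz":-0.7,"yaw":0,"jaw":-1}

```text
clock: 5.25
eef_pos: [442.9, -187.3, 178.1]
ee_rot: [0.819, 0.574, 0.0, 0.001]
contact_force: [0.3, 0.0, -0.8]
gripper_width: 0.123
grip_force: 35.0
```

```bash
python3 -c "
from h import *
go([480,57,175],.1)"
```

```text
t 5.25 pos [ 442.9 -187.3  178.1] yang -0.349 q6 -0.13 F [ 0.3  0.  -0.8] T [-0.11  0.1  -0.03] w 11.6 zaxis [ 0.001 -0.001 -1.   ]
total units tx,ty,tz [ 6.06 -1.22  0.07] yaw -5.61
```

Emit:
move_arm:
  increments:
    - {"tx":0.6,"ty":-0.12,"tz":0,"yaw":0,"jaw":-1}
    - {"tx":0.8,"ty":-0.16,"tz":0,"yaw":0,"jaw":-1}
    - {"tx":0.8,"ty":-0.16,"tz":0,"yaw":0,"jaw":-1}
    - {"tx":0.8,"ty":-0.16,"tz":0,"yaw":0,"jaw":-1}
    - {"tx":0.8,"ty":-0.16,"tz":0,"yaw":0,"jaw":-1}
    - {"tx":0.8,"ty":-0.16,"tz":0,"yaw":0,"jaw":-1}
    - {"tx":0.8,"ty":-0.16,"tz":0,"yaw":0,"jaw":-1}
    - {"tx":0.66,"ty":-0.14,"tz":0.07,"yaw":0,"jaw":-1}
    - {"tx":0,"ty":0,"tz":0,"yaw":0,"jaw":-1}
    - {"tx":0,"ty":0,"tz":0,"yaw":0,"jaw":-1}

```text
clock: 6.08
eef_pos: [479.6, 58.0, 172.4]
ee_rot: [0.818, 0.575, -0.0, -0.0]
contact_force: [1.1, -0.1, -0.8]
gripper_width: 0.129
grip_force: 35.0
```

```bash
python3 -c "
from h import *
go([480,57,165],.1)
im=r.get_image('scene');cv2.imwrite('pics/s3full.png',im)
cv2.imwrite('pics/near3.png',cv2.resize(im[160:250,180:280],None,fx=6,fy=6,interpolation=cv2.INTER_CUBIC))
s=r.sense();p=s['eef_pos'];z0=p[2]-35.7
print('nut seen at',nutfit({'scene':im},p[:2],z0),z0)
print((P('scene',[[480,57,119.5],[480,57,98],[p[0],p[1],z0]])-[180,160])*6)"
```

```text
t 6.08 pos [479.6  58.  172.4] yang -0.347 q6 0.39 F [ 1.1 -0.1 -0.8] T [-0.08  0.1   0.  ] w 12.1 zaxis [-0.001 -0.    -1.   ]
total units tx,ty,tz [-0.02  0.02  0.18] yaw -5.58
nut seen at (array([479.83233824,  57.91166183,   0.8043014 ]), np.float64(115.52777862548828)) 136.7570988328382
[[266.12248512 192.89094224]
 [271.43834895 229.49200542]
 [260.89184511 163.16416977]]
```

View pics/near3.png

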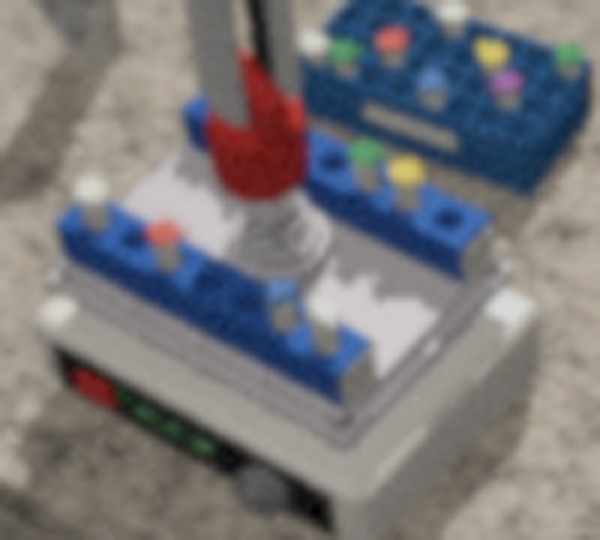

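Run:
```python
from h import *
out=[]
for n,(x,y) in(("top",(200,200)),("scene",(183,165))):
    im=cv2.imread(f"pics/{n}0.png")[y:y+75,x:x+50+40]
    K=8
    for c in((480,59),(479,53)):
        b=cv2.resize(im,None,fx=K,fy=K,interpolation=cv2.INTER_CUBIC)
        for pts,col in((circ(19.5,98),(0,255,0)),(circ(6.5,119.5),(0,0,255)),(circ(11,113.5),(0,255,255)),*[(np.array([[a-11,-76,104],[a+11,-76,104],[a+11,76,104],[a-11,76,104],[a-11,-76,104]]),(255,0,255)) for a in(-40,40)]):
            q=pts.copy();q[:,0]+=c[0]-.018*pts[:,1];q[:,1]+=c[1]+.018*pts[:,0]
            cv2.polylines(b,[np.int32((P(n,q)-[x,y]+.5)*K-.5)],False,col,1)
        out.append(cv2.resize(b,(400,300) if 0 else None,fx=1,fy=1)[120:420,130:530])
cv2.imwrite("pics/ov.png",np.vstack([np.hstack(out[:2]),np.hstack(out[2:])]))
```

```text
Traceback (most recent call last):
numpy._core._exceptions._UFuncOutputCastingError: Cannot cast ufunc 'add' output from dtype('float64') to dtype('int64') with casting rule 'same_kind'
```

Run:
```python
from h import *
out=[];K=8
for n,(x,y) in(("top",(200,200)),("scene",(183,165))):
    im=cv2.imread(f"pics/{n}0.png")[y:y+75,x:x+90]
    for c in((480,59),(479,53)):
        b=cv2.resize(im,None,fx=K,fy=K,interpolation=cv2.INTER_CUBIC)
        for pts,col in((circ(19.5,98),(0,255,0)),(circ(6.5,119.5),(0,0,255)),*[(np.array([[a-11,-76,104],[a+11,-76,104],[a+11,76,104],[a-11,76,104],[a-11,-76,104]],float),(255,0,255)) for a in(-40,40)]):
            q=pts.copy();q[:,0]+=c[0]-.018*pts[:,1];q[:,1]+=c[1]+.018*pts[:,0]
            cv2.polylines(b,[np.int32((P(n,q)-[x,y]+.5)*K-.5)],False,col,1)
        out.append(b[120:420,130:530])
cv2.imwrite("pics/ov.png",np.vstack([np.hstack(out[:2]),np.hstack(out[2:])]))
```

```text
(no output)
```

View pics/ov.png

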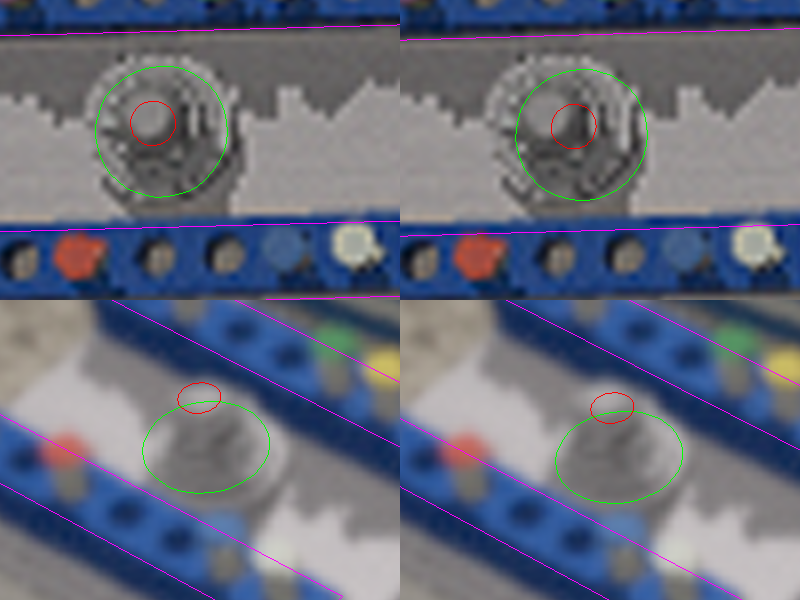

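```bash
cat > fitb.py <<'E'
from h import *
W={"top":(197,200,75,66),"scene":(182,165,90,85)}
def mask(n):
    x,y,w,h=W[n];im=cv2.imread(f"pics/{n}0.png");hsv=cv2.cvtColor(im,cv2.COLOR_BGR2HSV)[y:y+h,x:x+w]
    m=((hsv[...,0]>100)&(hsv[...,0]<125)&(hsv[...,1]>110)).astype(np.uint8)
    if n=="scene":   # drop the rack behind
        k,l,st,_=cv2.connectedComponentsWithStats(m)
        for i in range(1,k):
            if st[i,0]+st[i,2]>=w-1 or st[i,1]==0: m[l==i]=0
    return cv2.morphologyEx(m,cv2.MORPH_CLOSE,np.ones((7,7)))
M={n:mask(n) for n in W}
print({n:int(m.sum()) for n,m in M.items()})
K=6
def render(n,q):
    x,y,w,h=W[n];d=np.zeros((h*K,w*K),np.uint8);c,s=np.cos(q[2]),np.sin(q[2])
    for a in(-40,40):
        b=np.array([[a+i*11,j*76,z] for i in(-1,1) for j in(-1,1) for z in(q[3],104)],float)
        b=np.c_[q[0]+c*b[:,0]-s*b[:,1],q[1]+s*b[:,0]+c*b[:,1],b[:,2]]
        p=((P(n,b)-[x,y]+.5)*K*16).astype(np.int32);cv2.fillConvexPoly(d,cv2.convexHull(p),1,shift=4)
    return cv2.resize(d.astype(np.float32),(w,h),interpolation=cv2.INTER_AREA)
def fit(ns):
    f=lambda q:sum(np.abs(render(n,q)-M[n]).sum() for n in ns)
    best=min((minimize(f,q0,method="Nelder-Mead",options=dict(maxiter=400,initial_simplex=np.array([q0]*5)+np.diag([6,6,.05,8,0])[:5,:4])) for q0 in([480,58,.018,86],[478,53,.0,90],[484,60,.03,84])),key=lambda o:o.fun)
    return best.x.round(3),round(best.fun,1)
for ns in(["top"],["scene"],["top","scene"]):print(ns,fit(ns))
E
python3 fitb.py
```

```text
{'top': 1192, 'scene': 1021}
['top'] (array([4.82415e+02, 6.16720e+01, 2.20000e-02, 1.01095e+02]), np.float64(100.0))
['scene'] (array([4.77429e+02, 6.10360e+01, 1.70000e-02, 9.34900e+01]), np.float64(239.9))
['top', 'scene'] (array([4.82476e+02, 6.14090e+01, 1.50000e-02, 8.66020e+01]), np.float64(508.6))
```

Emit:
move_arm:
  increments:
    - {"tx":0.03,"ty":0.05,"tz":0.15,"yaw":0,"jaw":-1}
    - {"tx":0,"ty":0,"tz":0.15,"yaw":0,"jaw":-1}
    - {"tx":0,"ty":0,"tz":0,"yaw":0,"jaw":-1}
    - {"tx":0,"ty":0,"tz":0,"yaw":0,"jaw":-1}

```text
clock: 6.47
eef_pos: [481.9, 56.9, 160.1]
ee_rot: [0.819, 0.573, -0.0, -0.0]
contact_force: [-0.0, -0.7, -0.1]
gripper_width: 0.123
grip_force: 35.0
```

Run:
```python
from h import *
go([481.5,57,160])
ims=[r.get_image('scene') for _ in range(4)];im=np.mean(ims,0).astype(np.uint8);cv2.imwrite('pics/s4full.png',im)
x,y,K=200,168,10
p=r.sense()['eef_pos'];z0=p[2]-35.7
a=cv2.resize(im[y:y+60,x:x+40],None,fx=K,fy=K,interpolation=cv2.INTER_CUBIC);b=a.copy()
for pts,col in((circ(19.5,98),(0,255,0)),(circ(6.5,119.5),(0,0,255)),(circ(19,z0),(255,255,0)),(circ(19,z0+31),(255,255,0))):
    cv2.polylines(b,[np.int32((P('scene',pts+[p[0],p[1],0])-[x,y]+.5)*K-.5)],True,col,1)
cv2.imwrite('pics/near4.png',np.hstack([a,b]))
J=[(P('scene',np.array([p[0],p[1],98])+d)-P('scene',[p[0],p[1],98]))*K for d in([1,0,0],[0,1,0],[0,0,1])];print(J)
```

```text
t 6.47 pos [481.9  56.9 160.1] yang -0.35 q6 0.39 F [-0.  -0.7 -0.1] T [-0.07  0.05 -0.05] w 11.5 zaxis [-0.001 -0.    -1.   ]
total units tx,ty,tz [-0.   -0.01  0.  ] 
[array([[ 2.62473737, -2.40593709]]), array([[-3.10709383, -1.68604007]]), array([[-0.40298952, -2.79983195]])]
```

View pics/near4.png

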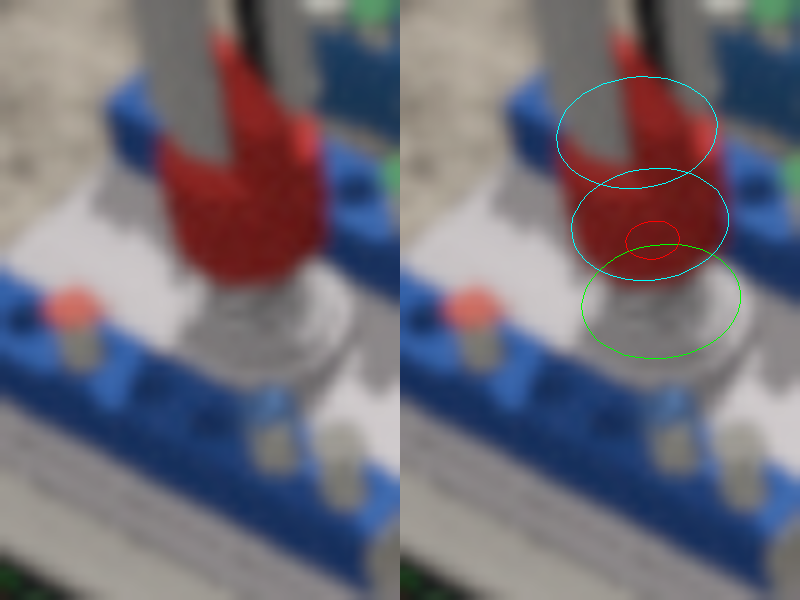

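The nut's lower rim is at (248,287) in the crop, about 7 px below prediction. The washer ellipse is centred near (265,310). Relative to the nut, the stud is within about 1–2 mm, slightly toward -y. Lower gently, reading the force.

Emit:
move_arm:
  increments:
    - {"tx":-0.02,"ty":0,"tz":0.1,"yaw":0,"jaw":-1}
    - {"tx":0,"ty":0,"tz":0.1,"yaw":0,"jaw":-1}
    - {"tx":0,"ty":0,"tz":0.05,"yaw":0,"jaw":-1}
    - {"tx":0,"ty":0,"tz":0,"yaw":0,"jaw":-1}

```text
clock: 7.0
eef_pos: [481.5, 56.8, 150.0]
ee_rot: [0.819, 0.574, -0.0, -0.0]
contact_force: [-0.0, -0.2, 0.2]
gripper_width: 0.124
grip_force: 35.0
```

Emit:
move_arm:
  increments:
    - {"tx":0,"ty":0,"tz":0.04,"yaw":0,"jaw":-1}
    - {"tx":0,"ty":0,"tz":0.02,"yaw":0,"jaw":-1}
    - {"tx":0,"ty":0,"tz":0,"yaw":0,"jaw":-1}

```text
clock: 7.25
eef_pos: [481.8, 56.9, 148.1]
ee_rot: [0.819, 0.574, 0.0, -0.0]
contact_force: [0.5, 0.7, -0.6]
gripper_width: 0.123
grip_force: 35.0
```

```bash
python3 -c "
from h import *
go([482,56,147])"
```

```text
t 7.25 pos [481.8  56.9 148.1] yang -0.349 q6 0.39 F [ 0.5  0.7 -0.6] T [ 0.1   0.06 -0.06] w 11.6 zaxis [-0.  0. -1.]
total units tx,ty,tz [-0.02  0.01  0.03]
```

Emit:
move_arm:
  increments:
    - {"tx":0,"ty":0,"tz":0.025,"yaw":0,"jaw":-1}
    - {"tx":0,"ty":0,"tz":0.025,"yaw":0,"jaw":-1}
    - {"tx":0,"ty":0,"tz":0,"yaw":0,"jaw":-1}

```text
clock: 7.5
eef_pos: [482.0, 57.3, 146.4]
ee_rot: [0.819, 0.574, 0.001, -0.0]
contact_force: [1.3, 6.5, 0.4]
gripper_width: 0.124
grip_force: 35.0
```

Emit:
move_arm:
  increments:
    - {"tx":0,"ty":0,"tz":0.025,"yaw":0,"jaw":-1}
    - {"tx":0,"ty":0,"tz":0.0,"yaw":0,"jaw":-1}

```text
clock: 7.67
eef_pos: [482.2, 57.5, 145.5]
ee_rot: [0.819, 0.574, 0.001, -0.0]
contact_force: [1.8, 7.2, 1.8]
gripper_width: 0.124
grip_force: 35.0
```

```bash
python3 -c "
from h import *
go([482,56,147])"
```

```text
t 7.67 pos [482.2  57.5 145.5] yang -0.349 q6 0.39 F [1.8 7.2 1.8] T [ 1.54 -0.24  0.02] w 11.6 zaxis [ 0.001  0.001 -1.   ]
total units tx,ty,tz [-0.04  0.01 -0.04]
```

Emit:
move_arm:
  increments:
    - {"tx":0.03,"ty":0,"tz":0,"yaw":0,"jaw":-1}
    - {"tx":0,"ty":0,"tz":0.0,"yaw":0,"jaw":-1}

```text
clock: 7.83
eef_pos: [482.3, 58.2, 145.3]
ee_rot: [0.819, 0.574, 0.0, 0.0]
contact_force: [1.1, 3.3, 1.0]
gripper_width: 0.126
grip_force: 35.0
```

Emit:
move_arm:
  increments:
    - {"tx":0,"ty":0,"tz":0.025,"yaw":0,"jaw":-1}
    - {"tx":0,"ty":0,"tz":0.0,"yaw":0,"jaw":-1}

```text
clock: 8.0
eef_pos: [482.3, 58.2, 144.0]
ee_rot: [0.819, 0.574, 0.0, -0.0]
contact_force: [2.6, 5.2, -1.3]
gripper_width: 0.126
grip_force: 35.0
```

```bash
python3 -c "
from h import *
go([482,58.5,144])"
```

```text
t 8.0 pos [482.3  58.2 144. ] yang -0.349 q6 0.39 F [ 2.6  5.2 -1.3] T [ 1.13 -0.49 -0.02] w 11.9 zaxis [ 0.  0. -1.]
total units tx,ty,tz [ 0.   -0.01  0.  ]
```

Emit:
move_arm:
  increments:
    - {"tx":0.025,"ty":0.003,"tz":0,"yaw":0,"jaw":-1}
    - {"tx":0,"ty":0,"tz":0.02,"yaw":0,"jaw":-1}
    - {"tx":0,"ty":0,"tz":0.0,"yaw":0,"jaw":-1}

```text
clock: 8.25
eef_pos: [482.6, 58.7, 143.3]
ee_rot: [0.819, 0.574, -0.0, 0.0]
contact_force: [0.7, 0.9, -0.2]
gripper_width: 0.129
grip_force: 35.0
```

Emit:
move_arm:
  increments:
    - {"tx":0,"ty":0,"tz":0.02,"yaw":0,"jaw":-1}
    - {"tx":0,"ty":0,"tz":0.0,"yaw":0,"jaw":-1}

```text
clock: 8.42
eef_pos: [482.9, 58.7, 142.9]
ee_rot: [0.819, 0.574, 0.0, 0.0]
contact_force: [0.8, 1.0, 4.5]
gripper_width: 0.126
grip_force: 35.0
```

```bash
python3 -c "
from h import *
go([482,58.5,144])"
```

```text
t 8.42 pos [482.9  58.7 142.9] yang -0.349 q6 0.4 F [0.8 1.  4.5] T [ 0.11  0.02 -0.02] w 11.8 zaxis [ 0.001 -0.    -1.   ]
total units tx,ty,tz [-0.01 -0.02 -0.03]
```

Emit:
move_arm:
  increments:
    - {"tx":0,"ty":0,"tz":-0.003,"yaw":-0.5,"jaw":-1}
    - {"tx":0,"ty":0,"tz":-0.003,"yaw":-0.5,"jaw":-1}
    - {"tx":0,"ty":0,"tz":-0.003,"yaw":-0.5,"jaw":-1}
    - {"tx":0,"ty":0,"tz":-0.003,"yaw":-0.5,"jaw":-1}
    - {"tx":0,"ty":0,"tz":-0.003,"yaw":-0.5,"jaw":-1}
    - {"tx":0,"ty":0,"tz":-0.003,"yaw":-0.5,"jaw":-1}

```text
clock: 8.92
eef_pos: [483.0, 58.7, 143.7]
ee_rot: [0.744, 0.668, 0.0, 0.0]
contact_force: [1.2, 0.6, 4.0]
gripper_width: 0.127
grip_force: 35.0
```

```bash
python3 -c "
from h import *
go([482,58.5,144])"
```

```text
t 8.92 pos [483.   58.7 143.7] yang -0.107 q6 0.15 F [1.2 0.6 4. ] T [ 0.21 -0.24 -0.04] w 11.9 zaxis [ 0.001 -0.    -1.   ]
total units tx,ty,tz [-0.01 -0.02 -0.01]
```

Emit:
move_arm:
  increments:
    - {"tx":0,"ty":0,"tz":-0.003,"yaw":-0.5,"jaw":-1}
    - {"tx":0,"ty":0,"tz":-0.003,"yaw":-0.5,"jaw":-1}
    - {"tx":0,"ty":0,"tz":-0.003,"yaw":-0.5,"jaw":-1}
    - {"tx":0,"ty":0,"tz":-0.003,"yaw":-0.5,"jaw":-1}
    - {"tx":0,"ty":0,"tz":-0.003,"yaw":-0.5,"jaw":-1}
    - {"tx":0,"ty":0,"tz":-0.003,"yaw":-0.5,"jaw":-1}
    - {"tx":0,"ty":0,"tz":-0.003,"yaw":-0.5,"jaw":-1}
    - {"tx":0,"ty":0,"tz":-0.003,"yaw":-0.5,"jaw":-1}

```text
clock: 9.58
eef_pos: [482.9, 58.6, 144.7]
ee_rot: [0.628, 0.778, 0.0, 0.0]
contact_force: [0.2, 0.6, 3.0]
gripper_width: 0.121
grip_force: 35.0
```

Emit:
move_arm:
  increments:
    - {"tx":0,"ty":0,"tz":-0.003,"yaw":-0.5,"jaw":-1}
    - {"tx":0,"ty":0,"tz":-0.003,"yaw":-0.5,"jaw":-1}
    - {"tx":0,"ty":0,"tz":-0.003,"yaw":-0.5,"jaw":-1}
    - {"tx":0,"ty":0,"tz":-0.003,"yaw":-0.5,"jaw":-1}
    - {"tx":0,"ty":0,"tz":-0.003,"yaw":-0.5,"jaw":-1}

```text
clock: 10.0
eef_pos: [482.6, 58.6, 144.8]
ee_rot: [0.547, 0.837, -0.0, -0.0]
contact_force: [1.0, 0.5, -0.7]
gripper_width: 0.123
grip_force: 35.0
```

Emit:
move_arm:
  increments:
    - {"tx":0,"ty":0,"tz":0.02,"yaw":0,"jaw":-1}
    - {"tx":0,"ty":0,"tz":0.02,"yaw":0,"jaw":-1}
    - {"tx":0,"ty":0,"tz":0.0,"yaw":0,"jaw":-1}

```text
clock: 10.25
eef_pos: [482.7, 58.9, 143.1]
ee_rot: [0.548, 0.836, 0.0, -0.0]
contact_force: [1.0, 2.1, 0.2]
gripper_width: 0.124
grip_force: 35.0
```

```bash
python3 -c "
from h import *
go([482,58.5,144])"
```

```text
t 10.25 pos [482.7  58.9 143.1] yang 0.41 q6 -0.36 F [1.  2.1 0.2] T [ 0.48 -0.25  0.05] w 11.7 zaxis [-0.  0. -1.]
total units tx,ty,tz [-0.   -0.02 -0.02]
```

Free below: it dropped past the thread ends. Lower further to feel the thread start.

Emit:
move_arm:
  increments:
    - {"tx":0.003,"ty":0,"tz":0.025,"yaw":0,"jaw":-1}
    - {"tx":0,"ty":0,"tz":0.025,"yaw":0,"jaw":-1}
    - {"tx":0,"ty":0,"tz":0.0,"yaw":0,"jaw":-1}

```text
clock: 10.5
eef_pos: [482.4, 58.9, 140.9]
ee_rot: [0.548, 0.836, -0.0, -0.0]
contact_force: [1.4, 2.0, -2.7]
gripper_width: 0.124
grip_force: 35.0
```

Emit:
move_arm:
  increments:
    - {"tx":0,"ty":0,"tz":0.02,"yaw":0,"jaw":-1}
    - {"tx":0,"ty":0,"tz":0.0,"yaw":0,"jaw":-1}

```text
clock: 10.67
eef_pos: [482.5, 58.9, 140.3]
ee_rot: [0.548, 0.836, -0.0, -0.0]
contact_force: [-0.2, 0.5, -1.3]
gripper_width: 0.125
grip_force: 35.0
```

Emit:
move_arm:
  increments:
    - {"tx":0,"ty":0,"tz":0.02,"yaw":0,"jaw":-1}
    - {"tx":0,"ty":0,"tz":0.0,"yaw":0,"jaw":-1}

```text
clock: 10.83
eef_pos: [482.6, 58.9, 139.6]
ee_rot: [0.548, 0.837, -0.0, -0.0]
contact_force: [0.7, -0.7, -0.3]
gripper_width: 0.129
grip_force: 35.0
```

```bash
python3 -c "
from h import *
go([482,58.5,144])"
```

```text
t 10.83 pos [482.6  58.9 139.6] yang 0.411 q6 -0.36 F [ 0.7 -0.7 -0.3] T [-0.03 -0.03 -0.01] w 12.1 zaxis [-0. -0. -1.]
total units tx,ty,tz [-0.   -0.02 -0.11]
```

Emit:
move_arm:
  increments:
    - {"tx":0,"ty":0,"tz":0.02,"yaw":0,"jaw":-1}
    - {"tx":0,"ty":0,"tz":0.0,"yaw":0,"jaw":-1}

```text
clock: 11.0
eef_pos: [482.7, 59.0, 139.0]
ee_rot: [0.548, 0.837, 0.0, 0.0]
contact_force: [0.7, 0.5, 1.2]
gripper_width: 0.123
grip_force: 35.0
```

Emit:
move_arm:
  increments:
    - {"tx":0,"ty":0,"tz":0.015,"yaw":0,"jaw":-1}
    - {"tx":0,"ty":0,"tz":0.0,"yaw":0,"jaw":-1}

```text
clock: 11.17
eef_pos: [482.8, 59.0, 138.6]
ee_rot: [0.548, 0.837, 0.0, 0.0]
contact_force: [0.2, -0.7, 3.7]
gripper_width: 0.125
grip_force: 35.0
```

```bash
python3 -c "
from h import *
go([482,58.5,144])"
```

```text
t 11.17 pos [482.8  59.  138.6] yang 0.411 q6 -0.36 F [ 0.2 -0.7  3.7] T [0.04 0.05 0.  ] w 11.8 zaxis [ 0.001  0.    -1.   ]
total units tx,ty,tz [-0.   -0.02 -0.14]
```

Seated at the thread start (drop about 6.5 mm, 3.7 N). Now clockwise, following the lead.

Emit:
move_arm:
  increments:
    - {"tx":0,"ty":0,"tz":0.0065,"yaw":1,"jaw":-1}
    - {"tx":0,"ty":0,"tz":0.0065,"yaw":1,"jaw":-1}
    - {"tx":0,"ty":0,"tz":0.0065,"yaw":1,"jaw":-1}
    - {"tx":0,"ty":0,"tz":0.0065,"yaw":1,"jaw":-1}
    - {"tx":0,"ty":0,"tz":0.0065,"yaw":1,"jaw":-1}
    - {"tx":0,"ty":0,"tz":0.0065,"yaw":1,"jaw":-1}

```text
clock: 11.67
eef_pos: [482.7, 59.0, 137.0]
ee_rot: [0.732, 0.681, 0.0, 0.0]
contact_force: [-1.0, 0.9, 4.0]
gripper_width: 0.127
grip_force: 35.0
```

```bash
python3 -c "
from h import *
go([482,58.5,144])"
```

```text
t 11.67 pos [482.7  59.  137. ] yang -0.073 q6 0.12 F [-1.   0.9  4. ] T [ 0.06  0.17 -0.  ] w 11.9 zaxis [ 0.  0. -1.]
total units tx,ty,tz [-0.01 -0.02 -0.17]
```

Emit:
move_arm:
  increments:
    - {"tx":0,"ty":0,"tz":0.0065,"yaw":1,"jaw":-1}
    - {"tx":0,"ty":0,"tz":0.0065,"yaw":1,"jaw":-1}
    - {"tx":0,"ty":0,"tz":0.0065,"yaw":1,"jaw":-1}
    - {"tx":0,"ty":0,"tz":0.0065,"yaw":1,"jaw":-1}
    - {"tx":0,"ty":0,"tz":0.0065,"yaw":1,"jaw":-1}
    - {"tx":0,"ty":0,"tz":0.0065,"yaw":1,"jaw":-1}

```text
clock: 12.17
eef_pos: [482.7, 59.0, 135.4]
ee_rot: [0.873, 0.487, 0.0, 0.0]
contact_force: [-0.3, 0.9, 3.6]
gripper_width: 0.125
grip_force: 35.0
```

Emit:
move_arm:
  increments:
    - {"tx":0,"ty":0,"tz":0.0065,"yaw":1,"jaw":-1}
    - {"tx":0,"ty":0,"tz":0.0065,"yaw":1,"jaw":-1}
    - {"tx":0,"ty":0,"tz":0.0065,"yaw":1,"jaw":-1}
    - {"tx":0,"ty":0,"tz":0.0065,"yaw":1,"jaw":-1}
    - {"tx":0,"ty":0,"tz":0.0065,"yaw":1,"jaw":-1}
    - {"tx":0,"ty":0,"tz":0,"yaw":0,"jaw":-1}

```text
clock: 12.67
eef_pos: [482.7, 59.1, 134.0]
ee_rot: [0.953, 0.304, 0.0, -0.0]
contact_force: [0.1, 1.8, 2.0]
gripper_width: 0.126
grip_force: 35.0
```

```bash
python3 -c "
from h import *
go([482,58.5,144])"
```

```text
t 12.67 pos [482.7  59.1 134. ] yang -0.953 q6 1.0 F [0.1 1.8 2. ] T [ 0.32  0.11 -0.08] w 11.9 zaxis [ 0.  0. -1.]
total units tx,ty,tz [-0.02  0.   -0.25]
```

Emit:
move_arm:
  increments:
    - {"tx":0,"ty":0,"tz":0,"yaw":0,"jaw":-0.3}
    - {"tx":0,"ty":0,"tz":0,"yaw":0,"jaw":-0.3}
    - {"tx":0,"ty":0,"tz":0,"yaw":0,"jaw":-0.3}
    - {"tx":0,"ty":0,"tz":-0.3,"yaw":0,"jaw":-0.3}
    - {"tx":0,"ty":0,"tz":-0.4,"yaw":0,"jaw":-0.3}
    - {"tx":0,"ty":0,"tz":-0.3,"yaw":-1,"jaw":-0.3}
    - {"tx":0,"ty":0,"tz":0,"yaw":-1,"jaw":-0.3}
    - {"tx":0,"ty":0,"tz":0,"yaw":-1,"jaw":-0.3}
    - {"tx":0,"ty":0,"tz":0,"yaw":-1,"jaw":-0.3}
    - {"tx":0,"ty":0,"tz":0,"yaw":-1,"jaw":-0.3}

```text
clock: 13.5
eef_pos: [482.6, 58.9, 173.9]
ee_rot: [0.871, 0.491, -0.0, 0.0]
contact_force: [0.1, 0.6, -0.3]
gripper_width: 0.347
grip_force: 0.0
```

Emit:
move_arm:
  increments:
    - {"tx":0,"ty":0,"tz":0,"yaw":-1,"jaw":-0.3}
    - {"tx":0,"ty":0,"tz":0,"yaw":-1,"jaw":-0.3}
    - {"tx":0,"ty":0,"tz":0,"yaw":-1,"jaw":-0.3}
    - {"tx":0,"ty":0,"tz":0,"yaw":-1,"jaw":-0.3}
    - {"tx":0,"ty":0,"tz":0,"yaw":-1,"jaw":-0.3}
    - {"tx":0,"ty":0,"tz":0,"yaw":-1,"jaw":-0.3}
    - {"tx":0,"ty":0,"tz":0,"yaw":-1,"jaw":-0.3}
    - {"tx":0,"ty":0,"tz":0,"yaw":-1,"jaw":-0.3}
    - {"tx":0,"ty":0,"tz":0,"yaw":-1,"jaw":-0.3}
    - {"tx":0,"ty":0,"tz":0,"yaw":-1,"jaw":-0.3}

```text
clock: 14.33
eef_pos: [482.6, 58.9, 173.8]
ee_rot: [0.611, 0.792, -0.0, -0.0]
contact_force: [0.4, -0.6, 0.4]
gripper_width: 0.351
grip_force: 0.0
```

Emit:
move_arm:
  increments:
    - {"tx":0,"ty":0,"tz":0,"yaw":-1,"jaw":-0.3}
    - {"tx":0,"ty":0,"tz":0,"yaw":-1,"jaw":-0.3}
    - {"tx":0,"ty":0,"tz":0,"yaw":-1,"jaw":-0.3}
    - {"tx":0,"ty":0,"tz":0,"yaw":-1,"jaw":-0.3}
    - {"tx":0,"ty":0,"tz":0,"yaw":-1,"jaw":-0.3}
    - {"tx":0,"ty":0,"tz":0,"yaw":-1,"jaw":-0.3}
    - {"tx":0,"ty":0,"tz":0,"yaw":-1,"jaw":-0.3}
    - {"tx":0,"ty":0,"tz":0,"yaw":-1,"jaw":-0.3}
    - {"tx":0,"ty":0,"tz":0,"yaw":-1,"jaw":-0.3}
    - {"tx":0,"ty":0,"tz":0,"yaw":-1,"jaw":-0.3}

```text
clock: 15.17
eef_pos: [482.6, 58.9, 173.8]
ee_rot: [0.254, 0.967, -0.0, -0.0]
contact_force: [-0.1, 0.1, -0.5]
gripper_width: 0.351
grip_force: 0.0
```

Emit:
move_arm:
  increments:
    - {"tx":0,"ty":0,"tz":0,"yaw":-1,"jaw":-0.3}
    - {"tx":0,"ty":0,"tz":0,"yaw":-1,"jaw":-0.3}
    - {"tx":0,"ty":0,"tz":0,"yaw":-1,"jaw":-0.3}
    - {"tx":0,"ty":0,"tz":0,"yaw":-1,"jaw":-0.3}
    - {"tx":0,"ty":0,"tz":0,"yaw":-1,"jaw":-0.3}
    - {"tx":0,"ty":0,"tz":0,"yaw":-1,"jaw":-0.3}
    - {"tx":0,"ty":0,"tz":0,"yaw":-1,"jaw":-0.3}
    - {"tx":0,"ty":0,"tz":0,"yaw":-1,"jaw":-0.3}
    - {"tx":0,"ty":0,"tz":0,"yaw":-1,"jaw":-0.3}
    - {"tx":0,"ty":0,"tz":0,"yaw":-1,"jaw":-0.3}

```text
clock: 16.0
eef_pos: [482.6, 58.9, 173.8]
ee_rot: [-0.142, 0.99, -0.0, -0.0]
contact_force: [-0.6, 0.1, -0.3]
gripper_width: 0.354
grip_force: 0.0
```

```bash
python3 -c "
from h import *
go([482.7,59.1,134.2],-.953+np.pi)"
```

```text
t 16.0 pos [482.6  58.9 173.8] yang 1.856 q6 -1.81 F [-0.6  0.1 -0.3] T [0.02 0.04 0.01] w 33.3 zaxis [-0. -0. -1.]
total units tx,ty,tz [-0.    0.    0.99] yaw -4.15
```

Emit:
move_arm:
  increments:
    - {"tx":0,"ty":0,"tz":0,"yaw":-1,"jaw":-0.3}
    - {"tx":0,"ty":0,"tz":0,"yaw":-1,"jaw":-0.3}
    - {"tx":0,"ty":0,"tz":0,"yaw":-1,"jaw":-0.3}
    - {"tx":0,"ty":0,"tz":0,"yaw":-1,"jaw":-0.3}
    - {"tx":0,"ty":0,"tz":0.3,"yaw":-0.15,"jaw":-0.3}
    - {"tx":0,"ty":0,"tz":0.35,"yaw":0,"jaw":-0.3}
    - {"tx":0,"ty":0,"tz":0.25,"yaw":0,"jaw":-0.3}
    - {"tx":0,"ty":0,"tz":0.09,"yaw":0,"jaw":-0.3}
    - {"tx":0,"ty":0,"tz":0,"yaw":0,"jaw":-0.3}

```text
clock: 16.75
eef_pos: [482.3, 58.9, 133.6]
ee_rot: [-0.302, 0.953, 0.0, -0.001]
contact_force: [-0.6, -0.4, -0.1]
gripper_width: 0.349
grip_force: 0.0
```

Emit:
move_arm:
  grip_force: 35
  increments:
    - {"tx":0,"ty":0,"tz":0,"yaw":0,"jaw":-0.6}
    - {"tx":0,"ty":0,"tz":0,"yaw":0,"jaw":-1}
    - {"tx":0,"ty":0,"tz":0,"yaw":0,"jaw":-1}
    - {"tx":0,"ty":0,"tz":0,"yaw":0,"jaw":-1}
    - {"tx":0,"ty":0,"tz":0,"yaw":0,"jaw":-1}

```text
clock: 17.17
eef_pos: [482.9, 59.0, 134.7]
ee_rot: [-0.301, 0.954, -0.0, 0.0]
contact_force: [0.3, 1.3, 1.3]
gripper_width: 0.128
grip_force: 35.0
```

```bash
python3 -c "
from h import *
go([482.7,59.1,134.2],-.953+np.pi)"
```

```text
t 17.17 pos [482.9  59.  134.7] yang 2.183 q6 -2.14 F [0.3 1.3 1.3] T [ 0.15  0.05 -0.01] w 12.1 zaxis [ 0.001  0.    -1.   ]
total units tx,ty,tz [0.   0.   0.01] yaw -0.07
```

Emit:
move_arm:
  increments:
    - {"tx":0,"ty":0,"tz":0.0065,"yaw":1,"jaw":-1}
    - {"tx":0,"ty":0,"tz":0.0065,"yaw":1,"jaw":-1}
    - {"tx":0,"ty":0,"tz":0.0065,"yaw":1,"jaw":-1}
    - {"tx":0,"ty":0,"tz":0.0065,"yaw":1,"jaw":-1}
    - {"tx":0,"ty":0,"tz":0.0065,"yaw":1,"jaw":-1}
    - {"tx":0,"ty":0,"tz":0.0065,"yaw":1,"jaw":-1}
    - {"tx":0,"ty":0,"tz":0,"yaw":0,"jaw":-1}

```text
clock: 17.75
eef_pos: [482.9, 59.0, 133.2]
ee_rot: [-0.064, 0.998, -0.0, 0.001]
contact_force: [-0.5, 0.5, 3.7]
gripper_width: 0.124
grip_force: 35.0
```

```bash
python3 -c "
from h import *
go([482.7,59.1,134.2])"
```

```text
t 17.75 pos [482.9  59.  133.2] yang 1.699 q6 -1.65 F [-0.5  0.5  3.7] T [ 0.06  0.05 -0.03] w 11.7 zaxis [ 0.001 -0.    -1.   ]
total units tx,ty,tz [ 0.01  0.   -0.02]
```

Emit:
move_arm:
  increments:
    - {"tx":0,"ty":0,"tz":0.0065,"yaw":1,"jaw":-1}
    - {"tx":0,"ty":0,"tz":0.0065,"yaw":1,"jaw":-1}
    - {"tx":0,"ty":0,"tz":0.0065,"yaw":1,"jaw":-1}
    - {"tx":0,"ty":0,"tz":0.0065,"yaw":1,"jaw":-1}
    - {"tx":0,"ty":0,"tz":0,"yaw":0,"jaw":-1}

```text
clock: 18.17
eef_pos: [483.0, 59.0, 132.2]
ee_rot: [0.095, 0.995, 0.0, 0.001]
contact_force: [0.0, 0.2, 5.4]
gripper_width: 0.122
grip_force: 35.0
```

```bash
python3 -c "
from h import *
go([482.7,59.1,134.2])"
```

```text
t 18.17 pos [483.   59.  132.2] yang 1.381 q6 -1.33 F [0.  0.2 5.4] T [-0.02  0.14 -0.02] w 11.5 zaxis [ 0.001  0.    -1.   ]
total units tx,ty,tz [ 0.01  0.   -0.05]
```

Emit:
move_arm:
  increments:
    - {"tx":0,"ty":0,"tz":0.004,"yaw":1,"jaw":-1}
    - {"tx":0,"ty":0,"tz":0.005,"yaw":1,"jaw":-1}
    - {"tx":0,"ty":0,"tz":0.006,"yaw":1,"jaw":-1}
    - {"tx":0,"ty":0,"tz":0.0065,"yaw":1,"jaw":-1}
    - {"tx":0,"ty":0,"tz":0,"yaw":0,"jaw":-1}

```text
clock: 18.58
eef_pos: [483.1, 59.0, 131.6]
ee_rot: [0.252, 0.968, 0.0, 0.001]
contact_force: [-0.3, 1.2, 6.4]
gripper_width: 0.126
grip_force: 35.0
```

```bash
python3 -c "
from h import *
go([482.7,59.1,134.2])"
```

```text
t 18.58 pos [483.1  59.  131.6] yang 1.061 q6 -1.01 F [-0.3  1.2  6.4] T [0.08 0.09 0.04] w 11.8 zaxis [ 0.001  0.    -1.   ]
total units tx,ty,tz [ 0.01 -0.   -0.07]
```

Emit:
move_arm:
  increments:
    - {"tx":0,"ty":0,"tz":0.006,"yaw":1,"jaw":-1}
    - {"tx":0,"ty":0,"tz":0.006,"yaw":1,"jaw":-1}
    - {"tx":0,"ty":0,"tz":0.006,"yaw":1,"jaw":-1}
    - {"tx":0,"ty":0,"tz":0,"yaw":0,"jaw":-1}

```text
clock: 18.92
eef_pos: [483.2, 59.0, 131.0]
ee_rot: [0.366, 0.931, 0.0, 0.001]
contact_force: [-0.3, 0.3, 8.1]
gripper_width: 0.122
grip_force: 35.0
```

```bash
python3 -c "
from h import *
go([482.7,59.1,134.2])"
```

```text
t 18.92 pos [483.2  59.  131. ] yang 0.821 q6 -0.77 F [-0.3  0.3  8.1] T [ 0.01  0.17 -0.02] w 11.5 zaxis [ 0.002  0.    -1.   ]
total units tx,ty,tz [ 0.01 -0.01 -0.08]
```

Emit:
move_arm:
  increments:
    - {"tx":0,"ty":0,"tz":-0.01,"yaw":0,"jaw":-1}
    - {"tx":0,"ty":0,"tz":-0.01,"yaw":0,"jaw":-1}
    - {"tx":0,"ty":0,"tz":0,"yaw":0,"jaw":-1}

```text
clock: 19.17
eef_pos: [483.2, 59.1, 131.8]
ee_rot: [0.364, 0.931, 0.0, 0.001]
contact_force: [-0.1, 0.9, 6.0]
gripper_width: 0.125
grip_force: 35.0
```

```bash
python3 -c "
from h import *
go([482.7,59.1,134.2])"
```

```text
t 19.17 pos [483.2  59.1 131.8] yang 0.826 q6 -0.78 F [-0.1  0.9  6. ] T [0.01 0.06 0.01] w 11.8 zaxis [ 0.002  0.    -1.   ]
total units tx,ty,tz [ 0.01 -0.01 -0.06]
```

Emit:
move_arm:
  increments:
    - {"tx":0,"ty":0,"tz":-0.01,"yaw":0,"jaw":-1}
    - {"tx":0,"ty":0,"tz":-0.01,"yaw":0,"jaw":-1}
    - {"tx":0,"ty":0,"tz":0,"yaw":0,"jaw":-1}

```text
clock: 19.42
eef_pos: [483.1, 59.1, 132.1]
ee_rot: [0.364, 0.931, 0.0, 0.001]
contact_force: [1.6, 1.0, 3.4]
gripper_width: 0.125
grip_force: 35.0
```

Emit:
move_arm:
  increments:
    - {"tx":0,"ty":0,"tz":-0.01,"yaw":0,"jaw":-1}
    - {"tx":0,"ty":0,"tz":0,"yaw":0,"jaw":-1}

```text
clock: 19.58
eef_pos: [482.9, 59.0, 132.2]
ee_rot: [0.365, 0.931, 0.0, 0.0]
contact_force: [3.9, 1.6, 1.8]
gripper_width: 0.129
grip_force: 35.0
```

```bash
python3 -c "
from h import *
go([482.7,59.1,134.2])"
```

```text
t 19.58 pos [482.9  59.  132.2] yang 0.824 q6 -0.78 F [3.9 1.6 1.8] T [ 0.21 -0.66 -0.  ] w 12.2 zaxis [ 0.001  0.    -1.   ]
total units tx,ty,tz [ 0.   -0.   -0.05]
```

Emit:
move_arm:
  increments:
    - {"tx":0,"ty":0,"tz":0.0065,"yaw":1,"jaw":-1}
    - {"tx":0,"ty":0,"tz":0.0065,"yaw":1,"jaw":-1}
    - {"tx":0,"ty":0,"tz":0.0065,"yaw":1,"jaw":-1}
    - {"tx":0,"ty":0,"tz":0.0065,"yaw":1,"jaw":-1}
    - {"tx":0,"ty":0,"tz":0,"yaw":0,"jaw":-1}

```text
clock: 20.0
eef_pos: [482.5, 59.1, 131.1]
ee_rot: [0.51, 0.86, 0.0, -0.0]
contact_force: [0.6, 1.4, 5.1]
gripper_width: 0.128
grip_force: 35.0
```

```bash
python3 -c "
from h import *
go([482.7,59.1,134.2])"
```

```text
t 20.0 pos [482.5  59.1 131.1] yang 0.5 q6 -0.45 F [0.6 1.4 5.1] T [ 0.33 -0.    0.01] w 12.0 zaxis [-0.  0. -1.]
total units tx,ty,tz [-0.    0.   -0.08]
```

Emit:
move_arm:
  increments:
    - {"tx":0,"ty":0,"tz":0.0065,"yaw":1,"jaw":-1}
    - {"tx":0,"ty":0,"tz":0.0065,"yaw":1,"jaw":-1}
    - {"tx":0,"ty":0,"tz":0,"yaw":0,"jaw":-1}

```text
clock: 20.25
eef_pos: [482.6, 59.1, 130.7]
ee_rot: [0.577, 0.817, 0.0, -0.0]
contact_force: [-0.2, 2.1, 4.9]
gripper_width: 0.121
grip_force: 35.0
```

```bash
python3 -c "
from h import *
go([482.7,59.1,134.2])"
```

```text
t 20.25 pos [482.6  59.1 130.7] yang 0.341 q6 -0.29 F [-0.2  2.1  4.9] T [ 0.44  0.13 -0.08] w 11.4 zaxis [-0.  0. -1.]
total units tx,ty,tz [-0.    0.   -0.09]
```

Emit:
move_arm:
  increments:
    - {"tx":0,"ty":0,"tz":-0.005,"yaw":1,"jaw":-1}
    - {"tx":0,"ty":0,"tz":0,"yaw":1,"jaw":-1}
    - {"tx":0,"ty":0,"tz":-0.005,"yaw":0,"jaw":-1}
    - {"tx":0,"ty":0,"tz":0,"yaw":0,"jaw":-1}

```text
clock: 20.58
eef_pos: [482.4, 59.1, 130.6]
ee_rot: [0.638, 0.77, -0.0, -0.0]
contact_force: [1.6, 2.1, -0.7]
gripper_width: 0.125
grip_force: 35.0
```

```bash
cat >> h.py <<'E'
def avg(k=8):
    A=[]
    for _ in range(k):
        r.get_image('scene');s=r.sense();A.append(np.r_[s["eef_pos"],s["contact_force"],s["torque"]])
    print(np.mean(A,0).round(2),"sdTz",np.std(A,0)[8].round(3))
E
python3 -c "
from h import *
go([482.7,59.1,134.2]);avg()"
```

```text
t 20.58 pos [482.4  59.1 130.6] yang 0.187 q6 -0.14 F [ 1.6  2.1 -0.7] T [ 0.62 -0.12 -0.09] w 11.8 zaxis [-0.001  0.    -1.   ]
total units tx,ty,tz [-0.    0.01 -0.09] 
[ 4.8242e+02  5.9070e+01  1.3070e+02  1.1500e+00  3.8400e+00 -2.1500e+00
  7.7000e-01 -1.1000e-01 -1.0000e-02] sdTz 0.029
```

Emit:
move_arm:
  increments:
    - {"tx":0,"ty":0,"tz":0.0065,"yaw":0.5,"jaw":-1}
    - {"tx":0,"ty":0,"tz":0.005,"yaw":0.5,"jaw":-1}

```text
clock: 21.15
eef_pos: [482.4, 59.1, 130.5]
ee_rot: [0.67, 0.742, -0.0, -0.0]
contact_force: [-0.9, 4.9, 0.9]
gripper_width: 0.124
grip_force: 35.0
```

```bash
python3 -c "
from h import *
go([482.7,59.1,134.2])
avg(4)"
```

```text
t 21.15 pos [482.4  59.1 130.5] yang 0.102 q6 -0.06 F [-0.9  4.9  0.9] T [1.1  0.41 0.22] w 11.6 zaxis [-0.001  0.    -1.   ]
total units tx,ty,tz [-0.    0.01 -0.09] 
[ 4.8239e+02  5.9150e+01  1.3044e+02 -2.8000e-01  4.8000e+00 -1.8600e+00
  1.0200e+00  2.9000e-01  3.0000e-02] sdTz 0.036
```

Emit:
move_arm:
  increments:
    - {"tx":-0.003,"ty":0.01,"tz":0.004,"yaw":0.5,"jaw":-1}
    - {"tx":-0.003,"ty":0,"tz":0.004,"yaw":0.5,"jaw":-1}

```text
clock: 21.52
eef_pos: [482.7, 59.0, 130.2]
ee_rot: [0.699, 0.715, -0.0, -0.0]
contact_force: [-2.2, 5.7, 0.8]
gripper_width: 0.124
grip_force: 35.0
```

```bash
python3 -c "
from h import *
go([482.7,59.1,134.2])
avg(4)"
```

```text
t 21.52 pos [482.7  59.  130.2] yang 0.023 q6 0.02 F [-2.2  5.7  0.8] T [1.14 0.71 0.25] w 11.7 zaxis [-0.001  0.    -1.   ]
total units tx,ty,tz [ 0.   0.  -0.1] 
[ 4.8281e+02  5.8850e+01  1.3018e+02 -1.5200e+00  4.2000e+00 -8.0000e-02
  8.6000e-01  4.9000e-01 -1.0000e-02] sdTz 0.016
```

Turning torque now reads 0.22–0.25 N m. The height bookkeeping agrees: underside at about -3.7 mm, so the tray is down and the washer partly compressed. Snug, so let go and back away.

Emit:
move_arm:
  increments:
    - {"tx":0,"ty":0,"tz":0,"yaw":0,"jaw":-0.4}
    - {"tx":0,"ty":0,"tz":0,"yaw":0,"jaw":-0.4}
    - {"tx":0,"ty":0,"tz":0,"yaw":0,"jaw":-0.4}
    - {"tx":0,"ty":0,"tz":-0.3,"yaw":0,"jaw":-0.4}
    - {"tx":0,"ty":0,"tz":-0.8,"yaw":0,"jaw":-0.4}
    - {"tx":0,"ty":0,"tz":-0.9,"yaw":0,"jaw":-0.4}
    - {"tx":0,"ty":-0.8,"tz":-0.3,"yaw":0,"jaw":-0.4}
    - {"tx":0,"ty":-0.9,"tz":0,"yaw":0,"jaw":-0.4}
    - {"tx":0,"ty":-0.9,"tz":0,"yaw":0,"jaw":-0.4}
    - {"tx":0,"ty":0,"tz":0,"yaw":0,"jaw":-0.4}

```text
clock: 22.55
eef_pos: [375.1, 56.2, 222.4]
ee_rot: [0.699, 0.715, -0.0, 0.0]
contact_force: [-0.4, -0.4, 0.4]
gripper_width: 0.301
grip_force: 0.0
```

Run:
```python
from h import *
im=r.get_image('scene');t=r.get_image('top')
go([480,57,130])
for z in(94,94.5,95,97):
    print(z,nutfit({'scene':im},[482.7,59],z))
cv2.imwrite('pics/end.png',np.hstack([cv2.resize(im[100:340,130:430],(400,320)),cv2.resize(t[150:330,110:335],(400,320))]))
```

```text
t 22.65 pos [378.9  56.2 222.9] yang 0.023 q6 0.03 F [0.3 0.2 1.2] T [-0.06  0.06 -0.04] w 27.9 zaxis [ 0.002 -0.    -1.   ]
total units tx,ty,tz [-0.04  2.52  2.33] 
94 (array([481.79222608,  58.49000431,   1.40484726]), np.float64(60.58333206176758))
94.5 (array([481.23933527,  57.94386487,   1.42209976]), np.float64(60.888893127441406))
95 (array([481.029392  ,  57.89187791,   1.39759477]), np.float64(61.22222137451172))
97 (array([479.87738834,  56.61290428,   1.37758453]), np.float64(62.75))
```

View pics/end.png

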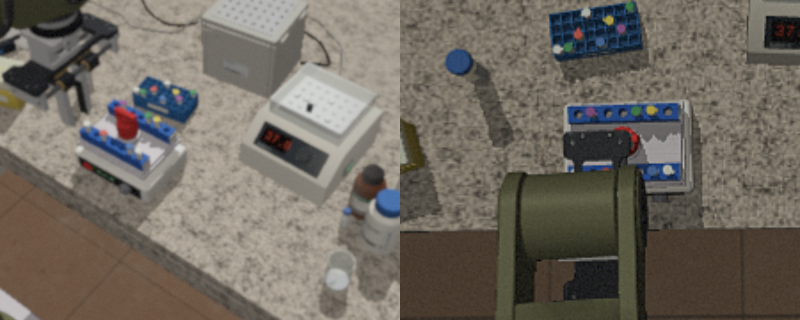

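The nut stands upright on the stud (about (125,122) in the left picture). The tube (460,62, right picture) and the beaker (340,270, left picture) have not moved, and the gripper is clear.

```bash
python3 -c "
from station import r
print(r.sign_off())"
```

```text
the job is handed in; nothing more can be done
None
```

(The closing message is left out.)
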